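# Press a filter vial home in the ratchet press and unload it

### The job

The plunger of the filter vial lying in the small sloping press still stands out of its chamber. Squeeze the press's trigger towards its grip, again and again, until the jaw has driven the plunger fully home, then press the release tab behind the grip so that the jaw springs all the way back. Lift the vial out and lay it flat inside the steel tray without dropping it, and leave the two bottles and the timer where they stand.

Things in the scene. Friction and masses are not known exactly. Their poses are not given: they have to be found in the camera images.
- press: fixed press on a grey stand, 245 x 104 mm, bed sloping up at 0.56 rad (32 deg) away from the robot. Origin: on the bench under it; x towards the high end, y to its left. Along the bed from the low end: end block, two white vee blocks carrying the vial, jaw on a toothed bar, ratchet frame (58 mm high over the bed, 54 mm wide) with trigger and grip standing up from it, release tab at the rear
- handle_mid (a point): middle between the outer faces of grip and squeezed trigger, 97 mm over the bed, 39 mm over the frame's top. Its axes are the bed's: x up the slope, y left, z out of the bed (32 deg from vertical, leaning to the robot). Outer face of the fixed grip: x = +19 mm; of the trigger: x = -35 mm free, -19 mm squeezed (54 mm over both when free, 38 mm squeezed). Approach along -z, closing along x
- trigger_front (a point): outermost (down-slope) line of the trigger's rounded finger roll (18 mm in diameter, 20 mm wide), 45 mm from the pivot; moves with the trigger. The trigger is a dark lever ending 15 mm above handle_mid; the grip behind it is black, ribbed, 28 mm wide, 20 mm thick and ends 21 mm above handle_mid
- trigger (a joint): trigger angle, rad: 0 free, 0.36 fully squeezed towards the grip; a spring (4 to 5 N at the fingers) returns it. Each full squeeze and full release walks the jaw 8 mm down-slope (two 4 mm ratchet teeth); a half squeeze gains one tooth or none. Driving the plunger takes about 20 N at the fingers. Once the plunger is home it stops short, and any further squeeze stops before 0.25
- jaw (a joint): jaw travel down-slope, m: 0 fully back, about 0.028 when the plunger is home. A ratchet holds it where it was fed to; a 5 N spring pulls it back when the release tab is pressed with the trigger free
- jaw_face (a point): centre of the jaw's face, a shallow black cup 37 mm in diameter; its rim, 4 mm deep, goes round the vial's cap, so the vial cannot be lifted out until the jaw is back
- release (a joint): release tab angle, rad: 0 at rest, 0.17 fully pressed (tab 5.8 mm down); the ratchet lets go at about 0.11. Takes 3 to 4 N and springs up by itself; keep it down for about 0.5 s while the jaw runs back
- tab_top (a point): middle of the release tab's ribbed top, a black paddle 24 mm (along the slope) x 30 mm; 63 mm up-slope of handle_mid and 38 mm lower over the bed. Press it into the bed, along -z of handle_mid. The grip's outer face is 44 mm down-slope of it and the grip's top 59 mm above it, so a wide gripper should be turned across the slope
- filter_vial: filter vial: clear round chamber 26 mm in diameter, 62 mm long, with a white square foot 28 x 28 x 3 mm; about 50 g. Origin: middle of the chamber on its axis; x from foot to cap, z out of the bed at the start. Lies loose in the press, axis 26 mm over the bed, foot against the end block. The vee blocks (42 mm wide, 24 mm high) are 39 mm apart; fingers go in between, one either side of the vial
- cap_end (a point): outer end of the white ribbed cap (26 mm in diameter, 12 mm long) on the plunger; 43 mm from the vial's origin along its x when home, further out before
- plunger (a joint): how far the plunger is in, in m: 0 fully out, 0.020 fully home (cap seated on the chamber). Stiff: it moves at 8 N and stays where it is left
- tray: shallow fixed stainless tray, 180 mm (its x) by 125 mm (its y), walls 16 mm high, floor 3 mm thick. Origin: underside, centre
- reagent_bottle: bystander: grey reagent bottle with black cap, 48 mm in diameter, 86 mm high; origin under its centre
- small_bottle: bystander: cream reagent bottle with orange cap, 38 mm in diameter, 63 mm high; origin under its centre
- timer: bystander: white lab timer, 64 x 68 x 20 mm; origin under its centre

How it is judged:
By the outcome, as a careful person would: the job done as asked, in the order asked, and still so for the second after the job is handed in, with the robot touching nothing.
It also fails if it takes over 72 s, if anything falls off the work surface, if the arm or the gripper's body presses on something with over 40 N, if the wrist force passes 120 N, or if a joint passes its speed limit or range.

### The arm

A 6-joint arm with a two-finger parallel gripper is mounted at the origin on a cart in front of the work surface, level with it; the furniture and walls round the work are solid. World frame = base frame: x ahead of the robot, y to its left, z up, the work surface at z = 0. Lengths are in mm, angles in rad, forces in N, time in s.
With the tool pointing down it reaches from about 300 to 875 mm from the base axis. Payload 6.4 kg.
Tool frame: the origin (TCP) lies midway between the tips of the shut fingers; the grasp point (between the pads) lies 19 mm behind it; z points along the fingers, y is the line along which they close (so a half turn about z gives the same grasp; the last joint's range is limited). The gripper opens to 88 mm and grips with 3 to 60 N. Pads are 18 mm wide; open, the fingers measure 123 mm over their backs; the gripper's body (75 mm by 187 mm) begins 45 mm behind the grasp point.
Start: joints at [1.128, 0.181, 1.607, -0, 1.354, -0.206], TCP at [134.878, 558.971, 238.714] pointing down, gripper open.
Joint ranges: [-2.99, 2.99], [-0.89, 2.07], [0.3, 2.58], [-1.14, 4.28], [0, 2.63], [-3.12, 3.12]. Speed limits (rad/s): [2.57, 2.57, 3.01, 3.14, 3.14, 3.14].

### API

Orientations are given as a rotation vector (axis times angle).
In Python, from bench import r, grab_frame gives the robot as it stands (r), with the cameras as plain functions.
- The arm moves only by the shell command python3 jog.py 'ROWS'. ROWS is a JSON list of rows, 1 to 12 of them, each an object with the fields aperture (the finger opening in mm), d (a list: dx, dy, dz in parts of the range, where 1.0 means 800 mm), yaw (a turn about the tool's z in parts of the range, where 1.0 means pi rad); a field left out counts as zero (the opening has to be given); each row shifts and turns the commanded pose from where the row before left it, along the tool's axes as they then stand; what a row does not reach is not made up. A row lasts 1/12 s, in which the tool goes at most 41.7 mm and 0.125 rad, less where a joint would pass 70% of its speed; a pose out of reach is approached as far as the arm can. The fingers move at their own pace and stop on an object; the grip force is fixed at half the most. Time passes only in rows, so rows that do not move let the fingers close. It prints the time, the measured TCP pose, the force, the opening and the grip force at its end. Shift and turn numbers lie between -1 and 1, and a call with a number outside is refused. Input that does not fit is refused with a message, and nothing moves.
- r.get_state(): the state, without advancing time (a new reading comes with each control period).
- grab_frame(name): name is "scene" or "top"; returns a dict with "frame" (480x640x3 uint8, blue, green, red), "intrinsics" (3x3 intrinsics, pixels), "extrinsics" (4x4, takes a point from camera to world coordinates). Camera axes: x right, y up, looking along -z (the intrinsics and any distortion apply to the point x, -y, -z); pixel columns grow to the right and rows downward; lengths in mm; the calibration is good to about 2 mm. A picture is of the moment at which its call begins. There is no depth.
- r.job_done(): hands the job in; it is judged then, once.
The state is a dict: "clock": time; "joint_pos": joint angles; "joint_vel": joint speeds; "tau": joint torques, N m; "ee_pos": TCP position; "tcp_rot": TCP orientation; "contact_force": force on the tool from outside, world axes, zero at the start; "torque": the same for the moment, N m; "width": finger opening in mm; "gripper_force": force on a finger pad.
Only numpy, scipy, OpenCV 4.12 (cv2) and the standard library are available. Lean on these libraries where they do the work, as an engineer would, in place of code of your own. Each camera call takes 0.05 s, during which the arm holds its last target. There are 200 camera calls.

## Working session

There is one attempt and no reset: what is moved stays moved. The work goes in short steps, Python scripts to look and compute and a shell command to move; the robot and the scene stay as the last step left them, time stands still between calls to the robot, and variables do not carry over. Pictures are saved under pics/ and viewed, at most 10 in all, crops included, and the job is handed in when it is done.

```bash
ls; mkdir -p pics; python3 - <<'E'
from bench import r, grab_frame
import cv2,json,numpy as np
for n in("scene","top"):
    f=grab_frame(n); cv2.imwrite(f"pics/{n}0.png",f["frame"])
    np.savez(f"{n}.npz",K=f["intrinsics"],E=f["extrinsics"]); print(n,f["intrinsics"],f["extrinsics"],[k for k in f])
s=r.get_state(); print(s)
E
```

```text
bench.py
jog.py
pics
scene [[581.24897579   0.         317.36730331]
 [  0.         581.24897579 230.65944219]
 [  0.           0.           1.        ]] [[ 8.47661102e-01  3.45165850e-01 -4.02903452e-01  7.82793639e+00]
 [-5.30537736e-01  5.52351356e-01 -6.42991206e-01 -8.10164464e+02]
 [ 6.05661598e-04  7.58794120e-01  6.51330267e-01  1.05937798e+03]
 [ 0.00000000e+00  0.00000000e+00  0.00000000e+00  1.00000000e+00]] ['frame', 'intrinsics', 'extrinsics']
top [[614.98837294   0.         319.48316588]
 [  0.         614.98837294 231.21555484]
 [  0.           0.           1.        ]] [[-1.21029762e-02  9.95334899e-01 -9.57181092e-02  4.34469333e+02]
 [-9.99870443e-01 -1.10308099e-02  1.17225268e-02  8.86695899e+01]
 [ 1.06119918e-02  9.58475858e-02  9.95339453e-01  1.44840505e+03]
 [ 0.00000000e+00  0.00000000e+00  0.00000000e+00  1.00000000e+00]] ['frame', 'intrinsics', 'extrinsics']
{'clock': 0.1, 'joint_pos': array([ 1.12773302e+00,  1.81464497e-01,  1.60785626e+00, -4.45106491e-06,
        1.35379981e+00, -2.06283318e-01]), 'joint_vel': array([-0.00224887, -0.00074698, -0.00236998, -0.00019118,  0.00100116,
       -0.00122504]), 'tau': array([ 1.39412419e-03, -4.34819019e+01, -3.42696190e+01,  7.04255258e-02,
        3.38309258e-02, -1.00681729e-05]), 'ee_pos': array([134.65376061, 558.53877497, 237.92650873]), 'tcp_rot': array([-3.71006213e-01, -3.11912124e+00,  2.27646487e-03]), 'contact_force': array([-0.72867452, -0.37938141, -0.36193613]), 'torque': array([-0.021299  , -0.02244568,  0.02155622]), 'gripper_force': 0.0, 'width': 87.87174053554654}
```

View pics/scene0.png

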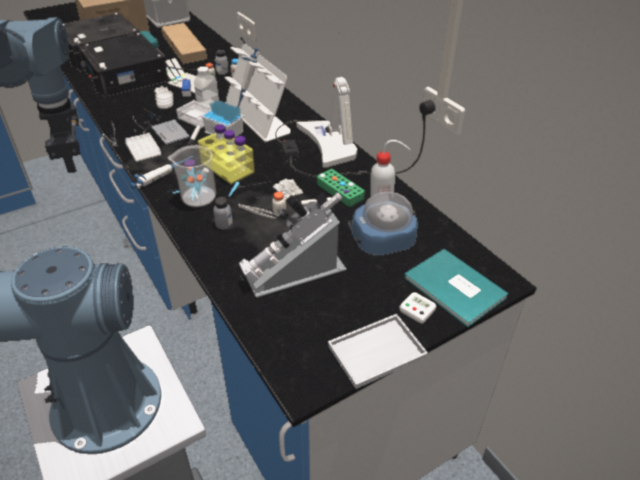

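View pics/top0.png

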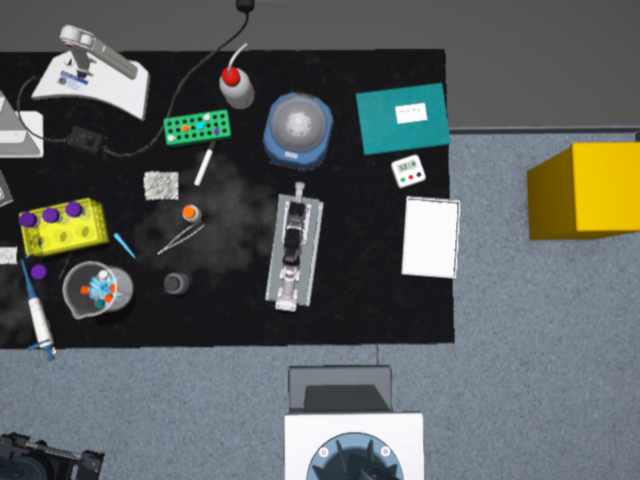

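The scene view shows the press around (295,245), the tray at (377,350) and the timer at (417,307). In the top view the press base has corners near (279,195), (323,200), (310,305) and (266,300). The tray spans (405,197) to (458,277). Next I'll enlarge both.

```bash
python3 - <<'E'
import cv2,numpy as np
a=cv2.imread("pics/scene0.png")[180:305,230:350]; b=cv2.imread("pics/top0.png")[175:315,250:340]
A=cv2.resize(a,None,fx=4.5,fy=4.5,interpolation=cv2.INTER_CUBIC);B=cv2.resize(b,None,fx=6,fy=6,interpolation=cv2.INTER_CUBIC)
def g(I,f,x0,y0):
    for x in range(0,I.shape[1],int(20*f)):cv2.putText(I,str(int(x/f)+x0),(x,10),0,.4,(0,255,255));I[::4,x]=(0,255,255)
    for y in range(0,I.shape[0],int(20*f)):cv2.putText(I,str(int(y/f)+y0),(0,y+10),0,.4,(0,255,255));I[y,::4]=(0,255,255)
g(A,4.5,230,180);g(B,6,250,175)
cv2.imwrite("pics/s1.png",A);cv2.imwrite("pics/t1.png",B[:600]);
B=cv2.imwrite("pics/t1.png",cv2.resize(B,None,fx=.71,fy=.71)); 
E
```

```text
(no output)
```

View pics/s1.png

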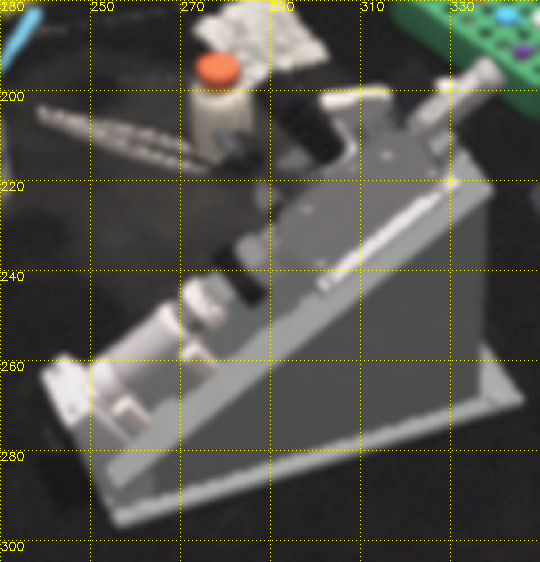

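View pics/t1.png

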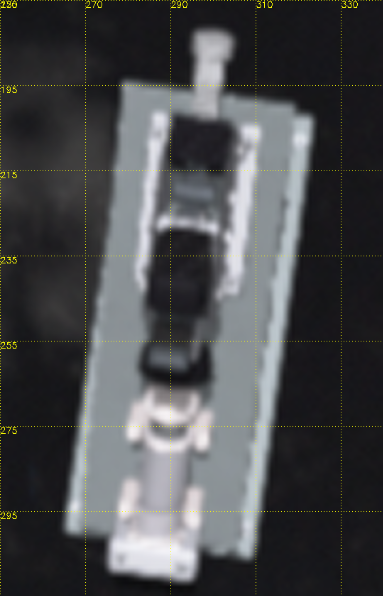

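```bash
cat > h.py <<'E'
import numpy as np
from scipy.spatial.transform import Rotation as R
from scipy.optimize import least_squares
C={n:np.load(f"{n}.npz") for n in("scene","top")}
def ray(n,u,v):
    K,E=C[n]["K"],C[n]["E"]; d=E[:3,:3]@np.array([(u-K[0,2])/K[0,0],-(v-K[1,2])/K[1,1],-1]); return E[:3,3],d/np.linalg.norm(d)
def atz(n,u,v,z): o,d=ray(n,u,v); return o+d*(z-o[2])/d[2]
def proj(n,P):
    K,E=C[n]["K"],C[n]["E"]; q=E[:3,:3].T@(np.asarray(P,float)-E[:3,3]); return np.array([K[0,2]-K[0,0]*q[0]/q[2],K[1,2]+K[1,1]*q[1]/q[2]])
def tri(s,t):
    (a,b),(c,d)=ray("scene",*s),ray("top",*t)
    k=np.linalg.lstsq(np.c_[b,-d],c-a,rcond=None)[0]; p,q=a+b*k[0],c+d*k[1]; return (p+q)/2,np.linalg.norm(p-q)
np.set_printoptions(precision=2,suppress=True)
E
python3 - <<'E'
from h import *
print("base low R",atz("scene",256,297,0),atz("top",308.5,305.5,4)); print("base hi R",atz("scene",346,268.5,4),atz("top",323,202,4))
print("bed hiR",tri((338,221),(319.5,199.5)),"bed lowR",tri((254.5,287),(306.5,304.5)))
print("bed lowL top z10",atz("top",265.5,300,12),"hiL z150",atz("top",279,194.5,150))
print("tray",[atz("top",*p,16) for p in((406,197),(460,200),(457,278),(402,274))])
print("tray sc",[atz("scene",*p,16) for p in((329,348),(396,317),(426,352),(358,384))])
print("bottles/timer",tri((278.5,195),(191,212)),tri((222,203),(176,281)),atz("top",408,171,20))
E
```

```text
base low R [401.17 102.74   0.  ] [399.63  99.38   4.  ]
base hi R [643.72  64.77   4.  ] [642.86  62.48   4.  ]
bed hiR (array([622.75,  73.76, 167.24]), np.float64(4.349183415795431)) bed lowR (array([401.67, 104.16,  34.09]), np.float64(2.223522059421284))
bed lowL top z10 [413.72 198.9   12.  ] hiL z150 [638.92 158.73 150.  ]
tray [array([ 650.95, -133.03,   16.  ]), array([ 642.47, -260.34,   16.  ]), array([ 459.23, -247.09,   16.  ]), array([ 470.04, -119.07,   16.  ])]
tray sc [array([ 461.99, -134.64,   16.  ]), array([ 644.68, -142.08,   16.  ]), array([ 638.36, -257.91,   16.  ]), array([ 462.57, -246.26,   16.  ])]
bottles/timer (array([613.93, 363.23,  62.84]), np.float64(1.6383058943092548)) (array([456.41, 392.57,  79.79]), np.float64(5.498277735721713)) [ 712.24 -138.73   20.  ]
```

```bash
cat > ov.py <<'E'
from h import *
import cv2
yaw=-0.152; c,s=np.cos(yaw),np.sin(yaw); a=.56
X=np.array([c,s,0]);Y=np.array([-s,c,0]);Z0=np.array([0,0,1.])
BX=np.cos(a)*X+np.sin(a)*Z0; BZ=-np.sin(a)*X+np.cos(a)*Z0; B=np.c_[BX,Y,BZ]
O=np.array([529.4,133.4,0])
def H0(xs,zb): # handle_mid from press-x of its foot on bed, bed height at low end X=-122
    return O+X*xs+Z0*(zb+(xs+122)*np.tan(a))+97*BZ
def boxes(x0,x1,y,z0,z1): return [[(p,-y,q),(p2,y2,q2)] for p,q in () for p2,y2,q2 in ()]
def box(x0,x1,y,z0,z1):
    v=[(p,w,q) for p in(x0,x1) for w in(-y,y) for q in(z0,z1)]
    return [(i,j) for k,i in enumerate(v) for j in v[k+1:] if sum(m!=n for m,n in zip(i,j))==1]
def overlay(H,name,src="0"):
    out=[]
    for n,(x0,y0,w,h,f) in {"scene":(230,170,120,130,4.5),"top":(250,175,90,140,4.17)}.items():
        I=cv2.resize(cv2.imread(f"pics/{n}{src}.png")[y0:y0+h,x0:x0+w],None,fx=f,fy=f,interpolation=cv2.INTER_CUBIC)
        for col,b in (((0,0,255),box(-1,19,14,-39,21)),((0,255,0),box(51,75,15,-38,-38.01)),((255,255,0),box(-35,-17,10,-10,15)),((255,0,255),box(-140,-60,.01,-71,-71.01))):
            for p,q in b:
                P=[tuple(((proj(n,H+B@np.array(k))-(x0-.5,y0-.5))*f).astype(int)) for k in(p,q)]
                cv2.line(I,P[0],P[1],col,1)
        out.append(I)
    h=max(i.shape[0] for i in out); out=[cv2.copyMakeBorder(i,0,h-i.shape[0],0,0,0) for i in out]
    I=np.hstack(out); k=min(1,800/I.shape[1],600/I.shape[0]); cv2.imwrite(name,cv2.resize(I,None,fx=k,fy=k) if k<1 else I); print(I.shape)
E
python3 - <<'E'
from ov import *
# choose xs so tab centre matches top view v=209
f=lambda p: proj("top",H0(p[0],30.5)+B@np.array([63,0,-38]))[1]-209
xs=least_squares(f,[40]).x[0]; H=H0(xs,30.5); print(xs,H,proj("top",H+B@np.array([63,0,-38])))
overlay(H,"pics/ov1.png")
E
```

```text
47.410107977352396 [525.33 134.02 218.9 ] [295.03 209.  ]
(585, 915, 3)
```

View pics/ov1.png

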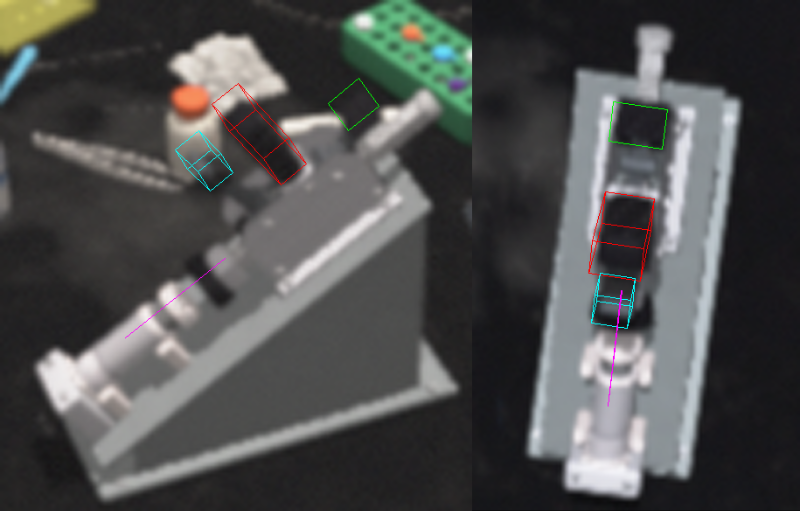

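The overlay matches well: the grip box sits on the black grip at ov (260,135) and the tab square on the dark paddle at (355,108). The model looks about 3 mm too far left and slightly high. The tool can only stay vertical, so I'll push the trigger with the shut fingers.

```bash
cat >> ov.py <<'E'
O=O-3*Y
_f=lambda p: proj("top",H0(p[0],28.5)+B@np.array([63,0,-38]))[1]-209
H=H0(least_squares(_f,[47]).x[0],28.5)
def go(P):  # tool-axis move to world P (TCP)
    from bench import r, grab_frame
    s=r.get_state(); T=R.from_rotvec(s["tcp_rot"]).as_matrix(); print("TCP",s["ee_pos"],"yerr",np.arctan2(T[:2,1]@X[:2],T[:2,1]@Y[:2]),"move",T.T@(np.asarray(P)-s["ee_pos"]),"F",s["contact_force"],"t",s["clock"])
E
python3 - <<'E'
from ov import *
print(H, "tab",H+B@[63,0,-38]); P=H-65*X+Z0*-16; print("pre",P); go(P+[0,0,90])
E
```

```text
[525.51 130.96 217.3 ] tab [598.23 119.82 218.57]
pre [461.26 140.8  201.3 ]
TCP [134.65 558.54 237.93] yerr 0.0847787928486942 move [-415.47 -329.55  -53.01] F [-0.73 -0.38 -0.36] t 0.1
```

Units first: shifts go in shares of 800 mm and turns go in shares of pi rad. So -35 mm / 800 = -0.0438, -0.085 rad / 3.1416 = -0.0271.

```bash
python3 jog.py '[{"aperture":0, "d":[0, 0, -0.0438], "yaw":-0.0271}, {"aperture":0, "d":[0, 0, -0.0438]}]'; python3 -c "
from ov import *
go(H-65*X+Z0*74)"
```

```text
clock: 0.27
ee_pos: [134.1, 557.2, 306.4]
tcp_rot: [-0.232, -3.13, 0.011]
contact_force: [0.9, 1.1, 0.6]
width: 76.4
gripper_force: 0.0
TCP [134.14 557.24 306.38] yerr -0.004222488192030383 move [-384.91 -363.62   16.8 ] F [0.93 1.11 0.62] t 0.2667
```

In the tool's units: -27 mm / 800 = -0.0338, -25.5 mm / 800 = -0.0319.

```bash
python3 jog.py '[{"aperture":0, "d":[-0.0338, -0.0319, 0]}, {"aperture":0, "d":[-0.0338, -0.0319, 0]}, {"aperture":0, "d":[-0.0338, -0.0319, 0]}, {"aperture":0, "d":[-0.0338, -0.0319, 0]}, {"aperture":0, "d":[-0.0338, -0.0319, 0]}, {"aperture":0, "d":[-0.0338, -0.0319, 0]}, {"aperture":0, "d":[-0.0338, -0.0319, 0]}, {"aperture":0, "d":[-0.0338, -0.0319, 0]}, {"aperture":0, "d":[-0.0338, -0.0319, 0]}, {"aperture":0, "d":[-0.0338, -0.0319, 0]}, {"aperture":0, "d":[-0.0338, -0.0319, 0]}, {"aperture":0, "d":[-0.0338, -0.0319, 0]}]' >/dev/null; python3 jog.py '[{"aperture":0, "d":[-0.0338, -0.0319, 0]}, {"aperture":0, "d":[-0.0338, -0.0319, 0]}, {"aperture":0}]'; python3 -c "
from ov import *
go(H-65*X+Z0*-16)"
```

```text
clock: 1.52
ee_pos: [457.4, 144.2, 308.2]
tcp_rot: [0.247, 3.131, -0.003]
contact_force: [-0.0, -0.8, -0.3]
width: 0.4
gripper_force: 0.0
TCP [457.41 144.17 308.21] yerr 0.005423410533280093 move [ -4.25  -2.51 106.92] F [-0.02 -0.75 -0.26] t 1.5167
```

In the tool's units: 36 mm / 800 = 0.045, 35 mm / 800 = 0.0438.

```bash
python3 jog.py '[{"aperture":0, "d":[-0.0025, -0.0016, 0.045]}, {"aperture":0, "d":[-0.0025, -0.0015, 0.045]}, {"aperture":0, "d":[0, 0, 0.0438]}, {"aperture":0}]'; python3 - <<'E'
from ov import *
from bench import r, grab_frame
go(H-43*X+Z0*-16)
for n in("scene","top"): cv2.imwrite(f"pics/{n}1.png",grab_frame(n)["frame"])
overlay(H,"pics/ov2.png","1")
E
```

```text
clock: 1.85
ee_pos: [453.1, 145.7, 194.8]
tcp_rot: [-0.238, -3.12, 0.002]
contact_force: [-0.7, -1.0, -0.8]
width: 0.4
gripper_force: 0.0
TCP [453.08 145.71 194.82] yerr 0.0001728821610887184 move [-30.75  -3.62  -6.85] F [-0.75 -1.05 -0.82] t 1.85
(585, 915, 3)
```

View pics/ov2.png

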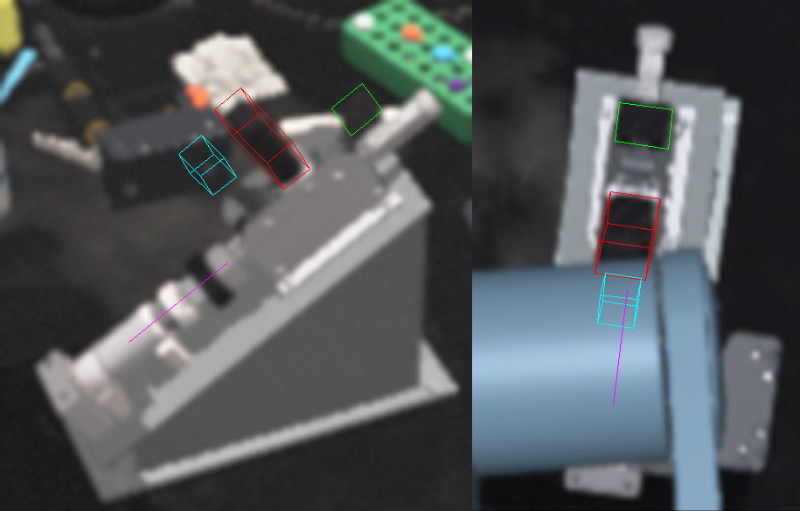

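In the tool's units: -6 mm / 800 = -0.0075, -5 mm / 800 = -0.0063.

```bash
python3 -c "
from ov import *
for p in ([453,145.7,194.8],[453,145.7,213.8],[453,145.7,259]): print([(proj('scene',p)-(229.5,169.5))*3.93])
print((proj('scene',H+B@[-35,0,0])-(229.5,169.5))*3.93)"; python3 jog.py '[{"aperture":0, "d":[-0.0075, -0.0013, -0.0025]}, {"aperture":0, "d":[-0.0063, -0.0013, -0.0025]}, {"aperture":0}]'
```

```text
[array([126.01, 197.28])]
[array([124.01, 172.39])]
[array([119.1, 111.3])]
[197.7 177.1]
clock: 2.2
ee_pos: [471.5, 142.1, 208.8]
tcp_rot: [0.238, 3.127, 0.001]
contact_force: [0.2, 0.3, 0.2]
width: 0.5
gripper_force: 0.0
```

In the tool's units: 5 mm / 800 = 0.0063, -4 mm / 800 = -0.005.

```bash
python3 jog.py '[{"aperture":0, "d":[-0.005, 0, 0.0063]}, {"aperture":0, "d":[-0.0038, -0.0013, 0.0038]}, {"aperture":0}, {"aperture":0}]'; python3 jog.py '[{"aperture":0, "d":[-0.0038, 0, 0]}, {"aperture":0}, {"aperture":0}]'
```

```text
clock: 2.53
ee_pos: [475.3, 140.0, 197.3]
tcp_rot: [-0.239, -3.132, 0.0]
contact_force: [-0.2, -0.6, 1.2]
width: 0.2
gripper_force: 0.0
clock: 2.78
ee_pos: [478.5, 139.7, 197.8]
tcp_rot: [-0.238, -3.133, -0.0]
contact_force: [0.5, -0.8, -0.1]
width: 0.3
gripper_force: 0.0
```

In the tool's units: -4 mm / 800 = -0.005, -1 mm / 800 = -0.0013.

```bash
for i in 1 2 3; do :; done; python3 jog.py '[{"aperture":0, "d":[-0.005, -0.0013, 0]}, {"aperture":0}, {"aperture":0}]'|sed -n 2,4p; python3 jog.py '[{"aperture":0, "d":[-0.005, 0, 0]}, {"aperture":0}, {"aperture":0}]'|sed -n 2,4p;python3 jog.py '[{"aperture":0, "d":[-0.005, 0, 0]}, {"aperture":0}, {"aperture":0}]'|sed -n 2,4p
```

```text
ee_pos: [482.0, 138.3, 197.6]
tcp_rot: [-0.238, -3.132, -0.0]
contact_force: [-2.5, 1.3, 1.2]
ee_pos: [484.8, 137.9, 197.7]
tcp_rot: [-0.237, -3.129, -0.0]
contact_force: [-8.2, 2.1, 6.0]
ee_pos: [488.4, 137.4, 197.4]
tcp_rot: [-0.237, -3.128, -0.0]
contact_force: [-8.1, 1.9, 5.5]
```

In the tool's units: -3 mm / 800 = -0.0038.

```bash
for k in 1; do python3 jog.py '[{"aperture":0, "d":[-0.0038, 0, 0]}, {"aperture":0}, {"aperture":0}]'|sed -n 2,4p; python3 jog.py '[{"aperture":0, "d":[-0.0038, 0, 0]}, {"aperture":0}, {"aperture":0}]'|sed -n 2,4p;python3 jog.py '[{"aperture":0, "d":[-0.0038, 0, 0]}, {"aperture":0}, {"aperture":0}]'|sed -n 2,4p; done
```

```text
ee_pos: [489.7, 137.1, 197.5]
tcp_rot: [-0.236, -3.124, 0.0]
contact_force: [-17.7, 2.2, 11.8]
ee_pos: [491.9, 136.6, 198.2]
tcp_rot: [-0.235, -3.123, 0.001]
contact_force: [-23.9, 1.0, 18.8]
ee_pos: [495.7, 136.0, 198.7]
tcp_rot: [-0.236, -3.125, 0.001]
contact_force: [-22.6, 0.5, 19.4]
```

In the tool's units: -3 mm / 800 = -0.0038.

```bash
python3 jog.py '[{"aperture":0, "d":[-0.0038, 0, 0]}, {"aperture":0}, {"aperture":0}]'|sed -n 2,4p; python3 jog.py '[{"aperture":0, "d":[-0.0038, 0, 0]}, {"aperture":0}, {"aperture":0}]'|sed -n 2,4p
```

```text
ee_pos: [499.4, 135.4, 198.4]
tcp_rot: [-0.236, -3.127, 0.001]
contact_force: [-17.2, 0.1, 14.7]
ee_pos: [501.1, 135.2, 197.9]
tcp_rot: [-0.236, -3.124, 0.001]
contact_force: [-20.9, 1.4, 16.5]
```

In the tool's units: -2 mm / 800 = -0.0025.

```bash
python3 jog.py '[{"aperture":0, "d":[-0.0025, 0, 0]}, {"aperture":0}, {"aperture":0}]'|sed -n 2,4p; python3 jog.py '[{"aperture":0, "d":[-0.0025, 0, 0]}, {"aperture":0}, {"aperture":0}]'|sed -n 2,4p; python3 - <<'E'
from ov import *
from bench import r, grab_frame
go(H-43*X+Z0*-16)
I=grab_frame("scene")["frame"]; cv2.imwrite("pics/scene2.png",I)
cv2.imwrite("pics/s2.png",cv2.resize(I[180:300,230:350],None,fx=5,fy=5,interpolation=cv2.INTER_CUBIC))
E
```

```text
ee_pos: [501.3, 135.2, 197.9]
tcp_rot: [-0.235, -3.12, 0.001]
contact_force: [-29.0, 1.1, 21.1]
ee_pos: [501.4, 135.2, 197.8]
tcp_rot: [-0.234, -3.115, 0.001]
contact_force: [-37.6, 2.5, 28.1]
TCP [501.38 135.21 197.79] yerr -0.0023870212186217752 move [18.56 -0.51 -3.18] F [-37.62   2.48  28.15] t 5.2833
```

View pics/s2.png

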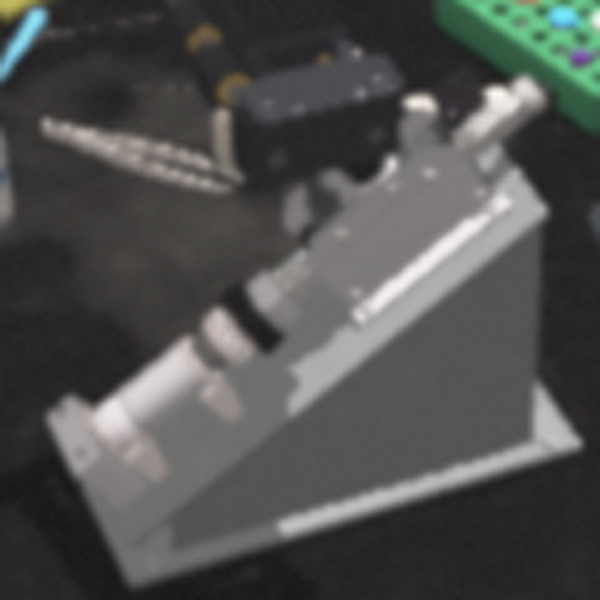

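Pushed to x=501.4 mm, where the force climbs against the trigger's hard stop. The black cup at crop (252,318) has moved about 8 mm down-slope and now encloses the cap. On to the next cycle.

In the tool's units: 16 mm / 800 = 0.02, 15 mm / 800 = 0.0188.

```bash
python3 jog.py '[{"aperture":0, "d":[0.0188, 0, 0]}, {"aperture":0, "d":[0.02, 0, 0]}, {"aperture":0}, {"aperture":0}, {"aperture":0, "d":[-0.0125, 0, 0]}, {"aperture":0, "d":[-0.0088, 0, 0]}, {"aperture":0, "d":[-0.0075, 0, 0]}, {"aperture":0, "d":[-0.0063, 0, 0]}, {"aperture":0}, {"aperture":0}, {"aperture":0}]'; python3 jog.py '[{"aperture":0, "d":[-0.0025, 0, 0]}, {"aperture":0}, {"aperture":0}]'
```

```text
clock: 6.25
ee_pos: [501.3, 135.1, 198.1]
tcp_rot: [-0.235, -3.119, 0.001]
contact_force: [-30.9, 1.7, 23.4]
width: 0.5
gripper_force: 17.0
clock: 6.5
ee_pos: [501.4, 135.1, 198.1]
tcp_rot: [-0.234, -3.115, 0.001]
contact_force: [-39.6, 1.2, 30.5]
width: 0.7
gripper_force: 21.0
```

In the tool's units: 16 mm / 800 = 0.02, 15 mm / 800 = 0.0188.

```bash
python3 jog.py '[{"aperture":0, "d":[0.0188, 0, 0]}, {"aperture":0, "d":[0.02, 0, 0]}, {"aperture":0}, {"aperture":0}, {"aperture":0, "d":[-0.0125, 0, 0]}, {"aperture":0, "d":[-0.0088, 0, 0]}, {"aperture":0, "d":[-0.0075, 0, 0]}, {"aperture":0, "d":[-0.0063, 0, 0]}, {"aperture":0, "d":[-0.0013, 0, 0]}, {"aperture":0}, {"aperture":0}]'|sed -n 2,4p;  python3 jog.py '[{"aperture":0, "d":[0.0188, 0, 0]}, {"aperture":0, "d":[0.0175, 0, 0]}, {"aperture":0}, {"aperture":0}, {"aperture":0, "d":[-0.0125, 0, 0]}, {"aperture":0, "d":[-0.0088, 0, 0]}, {"aperture":0, "d":[-0.0038, 0, 0]}, {"aperture":0, "d":[-0.0025, 0, 0]}, {"aperture":0}, {"aperture":0}]'|sed -n 2,4p
```

```text
ee_pos: [501.3, 135.1, 197.7]
tcp_rot: [-0.235, -3.118, 0.001]
contact_force: [-31.5, 2.6, 23.0]
ee_pos: [494.6, 136.0, 199.6]
tcp_rot: [-0.235, -3.119, 0.001]
contact_force: [-36.9, 0.3, 34.4]
```

In the tool's units: -1.5 mm / 800 = -0.0019.

```bash
python3 jog.py '[{"aperture":0, "d":[-0.0019, 0, 0]}, {"aperture":0}, {"aperture":0}]'|sed -n 2,4p;  python3 jog.py '[{"aperture":0, "d":[0.0188, 0, 0]}, {"aperture":0, "d":[0.0175, 0, 0]}, {"aperture":0}, {"aperture":0}, {"aperture":0, "d":[-0.0125, 0, 0]}, {"aperture":0, "d":[-0.0088, 0, 0]}, {"aperture":0, "d":[-0.0038, 0, 0]}, {"aperture":0, "d":[-0.0025, 0, 0]}, {"aperture":0}, {"aperture":0}]'|sed -n 2,4p
```

```text
ee_pos: [496.2, 135.8, 200.4]
tcp_rot: [-0.235, -3.12, 0.002]
contact_force: [-40.8, -0.2, 39.5]
ee_pos: [490.3, 136.6, 198.5]
tcp_rot: [-0.236, -3.121, 0.001]
contact_force: [-30.2, 0.4, 25.8]
```

In the tool's units: -2.5 mm / 800 = -0.0031.

```bash
python3 jog.py '[{"aperture":0, "d":[-0.0031, 0, 0]}, {"aperture":0}, {"aperture":0}]'|sed -n 2,4p; python3 jog.py '[{"aperture":0, "d":[0.0375, 0, 0]}, {"aperture":0}, {"aperture":0}, {"aperture":0}]'|sed -n 2,4p; python3 - <<'E'
from ov import *
from bench import r, grab_frame
I=grab_frame("scene")["frame"]; cv2.imwrite("pics/scene3.png",I)
J=[cv2.resize(k[195:295,235:330],None,fx=4.2,fy=5,interpolation=cv2.INTER_CUBIC) for k in (cv2.imread("pics/scene2.png"),I)]
cv2.imwrite("pics/s3.png",np.hstack(J))
go(H)
E
```

```text
ee_pos: [490.9, 136.6, 198.7]
tcp_rot: [-0.235, -3.117, 0.001]
contact_force: [-38.1, 0.1, 32.7]
ee_pos: [468.4, 140.2, 198.1]
tcp_rot: [0.239, 3.131, 0.0]
contact_force: [0.3, 0.0, -0.2]
TCP [468.27 140.14 198.03] yerr 0.00040767741737517474 move [-58.    -0.38 -19.18] F [ 0.41 -0.12 -0.2 ] t 9.9667
```

View pics/s3.png

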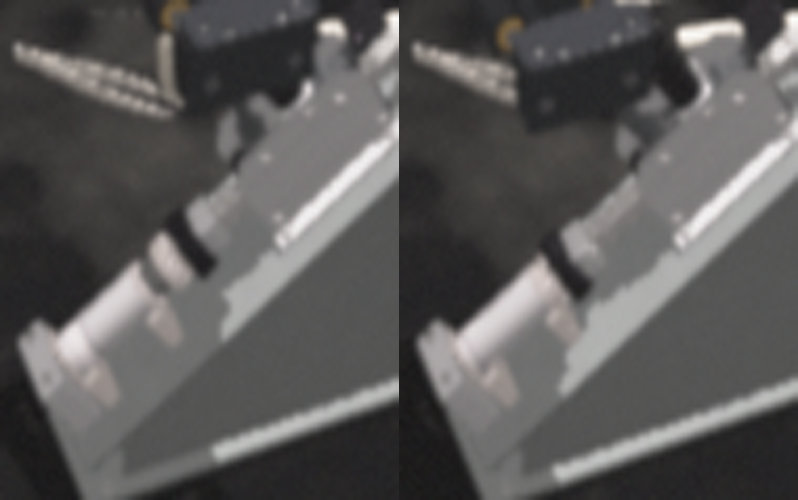

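In the right-hand crop the cup at (568,262) is seated against the chamber and the white cap gap is gone, so the plunger is home. The last squeeze stopped short at about 0.18 rad. The trigger is now free, so next is the tab.

In the tool's units: -35 mm / 800 = -0.0438, -32 mm / 800 = -0.04.

```bash
python3 jog.py '[{"aperture":0, "d":[0.0038, 0, -0.0375]}, {"aperture":0, "d":[0, 0, -0.0438]}, {"aperture":0, "d":[-0.0125, 0, -0.0313]}, {"aperture":0, "d":[-0.0375, 0, 0]}, {"aperture":0, "d":[-0.04, 0, 0]}, {"aperture":0, "d":[-0.04, 0, 0]}, {"aperture":0, "d":[-0.035, 0, 0]}, {"aperture":0}, {"aperture":0}, {"aperture":0}]'; python3 -c "
from ov import *
go(H+B@[63,0,-38]-2*X+Z0*15)"
```

```text
clock: 10.8
ee_pos: [594.0, 120.8, 287.1]
tcp_rot: [-0.239, -3.131, 0.0]
contact_force: [-0.4, 0.1, 0.4]
width: 0.3
gripper_force: 0.0
TCP [593.99 120.79 287.06] yerr 0.0002470003574735728 move [-2.4  -0.31 53.49] F [-0.4   0.06  0.43] t 10.8
```

In the tool's units: 25 mm / 800 = 0.0313, 8 mm / 800 = 0.01.

```bash
python3 jog.py '[{"aperture":0, "d":[-0.0025, 0, 0.0313]}, {"aperture":0, "d":[0, 0, 0.0313]}, {"aperture":0, "d":[0, 0, 0.01]}, {"aperture":0}, {"aperture":0}, {"aperture":0}]'|sed -n 2,4p; python3 jog.py '[{"aperture":0, "d":[0, 0, 0.0063]}, {"aperture":0}, {"aperture":0}]'|sed -n 2,4p; python3 jog.py '[{"aperture":0, "d":[0, 0, 0.0025]}, {"aperture":0}, {"aperture":0}]'|sed -n 2,4p
```

```text
ee_pos: [596.6, 120.9, 231.7]
tcp_rot: [0.238, 3.13, 0.0]
contact_force: [-0.4, 1.0, -0.0]
ee_pos: [596.0, 120.7, 225.2]
tcp_rot: [0.238, 3.132, 0.0]
contact_force: [-0.0, 0.3, -0.3]
ee_pos: [595.9, 120.7, 222.6]
tcp_rot: [-0.238, -3.132, 0.0]
contact_force: [0.8, 0.3, -0.3]
```

```bash
for i in 1; do python3 jog.py '[{"aperture":0, "d":[0, 0, 0.0025]}, {"aperture":0}, {"aperture":0}]'|sed -n '2p;4p'; python3 jog.py '[{"aperture":0, "d":[0, 0, 0.0025]}, {"aperture":0}, {"aperture":0}]'|sed -n '2p;4p'; python3 jog.py '[{"aperture":0, "d":[0, 0, 0.0025]}, {"aperture":0}, {"aperture":0}]'|sed -n '2p;4p';python3 jog.py '[{"aperture":0, "d":[0, 0, 0.0025]}, {"aperture":0}, {"aperture":0}]'|sed -n '2p;4p'; done
```

```text
ee_pos: [595.8, 120.7, 220.5]
contact_force: [0.6, -0.2, 0.5]
ee_pos: [596.2, 120.7, 219.2]
contact_force: [-0.0, -0.2, 4.0]
ee_pos: [597.0, 120.7, 218.1]
contact_force: [-0.1, -0.5, 6.8]
ee_pos: [596.7, 120.7, 215.7]
contact_force: [1.2, -0.6, 4.6]
```

In the tool's units: 2 mm / 800 = 0.0025.

```bash
python3 jog.py '[{"aperture":0, "d":[0, 0, 0.0025]}, {"aperture":0}, {"aperture":0}]'|sed -n '2p;4p'; python3 jog.py '[{"aperture":0, "d":[0, 0, 0.0025]}, {"aperture":0}, {"aperture":0}]'|sed -n '2p;4p'; python3 jog.py '[{"aperture":0, "d":[0, 0, 0.0025]}, {"aperture":0}, {"aperture":0}, {"aperture":0}, {"aperture":0}, {"aperture":0}, {"aperture":0}, {"aperture":0}]'|sed -n '2p;4p'
```

```text
ee_pos: [596.3, 120.7, 213.2]
contact_force: [0.0, 0.0, 5.1]
ee_pos: [596.5, 120.7, 211.5]
contact_force: [0.3, -0.7, 5.7]
ee_pos: [596.9, 120.7, 211.1]
contact_force: [-1.7, -0.5, 14.4]
```

Fully pressed, since the force jumps at 211 mm. Now I'll lift off, back away and check the jaw from both cameras.

In the tool's units: -40 mm / 800 = -0.05, -35 mm / 800 = -0.0438.

```bash
python3 jog.py '[{"aperture":0, "d":[0, 0, -0.0375]}, {"aperture":0, "d":[0, 0, -0.0438]}, {"aperture":60, "d":[0, -0.0438, -0.0125]}, {"aperture":60, "d":[0, -0.05, 0]}, {"aperture":60, "d":[0, -0.05, 0]}, {"aperture":60, "d":[0, -0.05, 0]}, {"aperture":60}, {"aperture":60}, {"aperture":60}]'; python3 - <<'E'
from ov import *
from bench import r, grab_frame
for n in("scene","top"): cv2.imwrite(f"pics/{n}4.png",grab_frame(n)["frame"])
A=cv2.resize(cv2.imread("pics/scene4.png")[180:290,235:330],None,fx=5,fy=5,interpolation=cv2.INTER_CUBIC)
Bm=cv2.resize(cv2.imread("pics/top4.png")[240:315,260:318],None,fx=5.6,fy=7.3,interpolation=cv2.INTER_CUBIC)
for I,n,x0,y0,fx,fy in((A,"scene",235,180,5,5),(Bm,"top",260,240,5.6,7.3)):
    for s in range(-180,-79,10):
        p=(proj(n,H+B@[s,0,-71])-(x0-.5,y0-.5))*(fx,fy); cv2.circle(I,tuple(p.astype(int)),2,(0,0,255) if s%50 else (0,255,0),-1)
Bm=cv2.copyMakeBorder(Bm,0,max(0,550-Bm.shape[0]),0,0,0)[:550]; I=np.hstack([A,Bm])[:, :800]; cv2.imwrite("pics/v4.png",I); print(I.shape)
E
```

```text
clock: 14.72
ee_pos: [572.1, -32.2, 282.9]
tcp_rot: [-0.239, -3.131, -0.001]
contact_force: [-0.1, -0.1, -0.2]
width: 45.2
gripper_force: 0.0
(550, 800, 3)
```

View pics/v4.png

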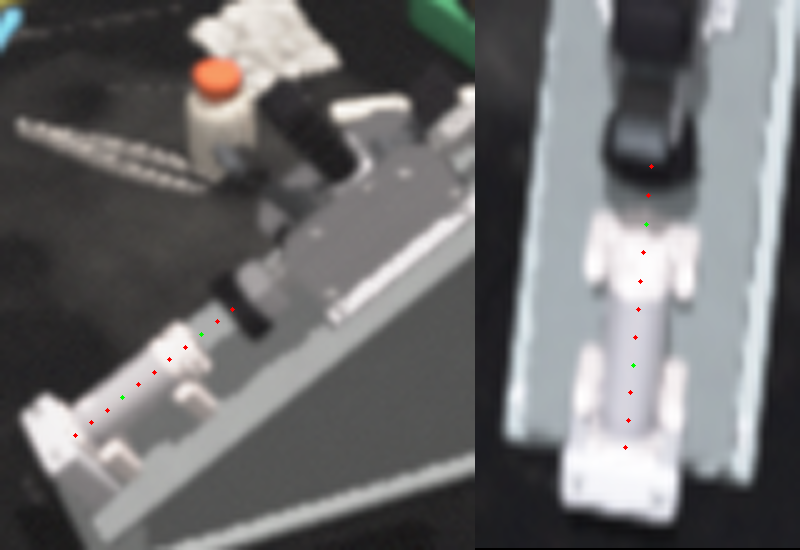

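The jaw is fully back: the cup is at scene crop (240,305), where it started, and the cap is seated. In the top crop the vee gap runs from about v=298 to v=345, so the grip point is s ≈ -142 along the bed.

```bash
python3 -c "
from ov import *
P=H+B@[-142,0,-71]; print(P); go(P+Z0*-16)"
```

```text
[443.87 143.47  81.71]
TCP [572.35 -31.19 283.21] yerr -0.0016118720282263933 move [152.96 153.32 217.74] F [ 0.45  0.04 -0.06] t 14.8167
```

Units first: shifts go in shares of 800 mm and turns go in shares of pi rad. So 30 mm / 800 = 0.0375, 26 mm / 800 = 0.0325.

```bash
python3 jog.py '[{"aperture":62, "d":[0.0313, 0.0313, 0]}, {"aperture":62, "d":[0.0313, 0.0313, 0]}, {"aperture":62, "d":[0.0313, 0.0313, 0]}, {"aperture":62, "d":[0.0325, 0.0325, 0]}, {"aperture":62, "d":[0.0325, 0.0325, 0]}, {"aperture":62, "d":[0.0325, 0.0325, 0]}, {"aperture":62, "d":[0, 0, 0.0375]}, {"aperture":62, "d":[0, 0, 0.0375]}, {"aperture":62, "d":[0, 0, 0.0375]}, {"aperture":62}, {"aperture":62}]'; python3 -c "
from ov import *
go(H+B@[-142,0,-71]+Z0*-16)"
```

```text
clock: 15.73
ee_pos: [442.9, 142.9, 192.8]
tcp_rot: [-0.235, -3.129, 0.001]
contact_force: [0.4, -0.2, 0.8]
width: 62.3
gripper_force: 0.0
TCP [442.94 142.9  192.84] yerr -0.0022812105449896087 move [ -1.31   0.78 127.12] F [ 0.42 -0.2   0.78] t 15.7333
```

In the tool's units: 25 mm / 800 = 0.0313, -1 mm / 800 = -0.0013.

```bash
python3 jog.py '[{"aperture":62, "d":[-0.0013, 0.0013, 0.0313]}, {"aperture":62, "d":[0, 0, 0.0313]}, {"aperture":62}, {"aperture":62}]'|sed -n '2p;4p'; python3 jog.py '[{"aperture":62, "d":[0, 0, 0.025]}, {"aperture":62, "d":[0, 0, 0.025]}, {"aperture":62}, {"aperture":62}]'|sed -n '2p;4p';  python3 jog.py '[{"aperture":62, "d":[0, 0, 0.015]}, {"aperture":62, "d":[0, 0, 0.01]}, {"aperture":62}, {"aperture":62}]'|sed -n '2p;4p'; python3 -c "
from ov import *
go(H+B@[-142,0,-71]+Z0*-16)"
```

```text
ee_pos: [445.8, 143.0, 144.8]
contact_force: [0.5, 0.4, 0.8]
ee_pos: [446.3, 142.8, 105.3]
contact_force: [-0.7, -0.1, 1.6]
ee_pos: [445.9, 142.8, 84.6]
contact_force: [-0.1, -0.1, 0.1]
TCP [445.94 142.76  84.57] yerr -0.00025016602870906574 move [ 2.16  0.39 18.85] F [-0.05 -0.1   0.06] t 16.7333
```

In the tool's units: 10 mm / 800 = 0.0125, 2 mm / 800 = 0.0025.

```bash
python3 jog.py '[{"aperture":62, "d":[0.0025, 0, 0.0125]}, {"aperture":62}, {"aperture":62}]'|sed -n '2p;4p';  python3 jog.py '[{"aperture":62, "d":[0, 0, 0.0063]}, {"aperture":62}, {"aperture":62}]'|sed -n '2p;4p'; python3 jog.py '[{"aperture":62, "d":[0, 0, 0.0038]}, {"aperture":62}, {"aperture":62}]'|sed -n '2p;4p'
```

```text
ee_pos: [443.0, 143.0, 73.4]
contact_force: [0.2, 0.1, 0.5]
ee_pos: [443.3, 143.0, 68.5]
contact_force: [-0.4, -0.2, -0.6]
ee_pos: [443.4, 143.0, 65.5]
contact_force: [0.3, -0.3, 0.6]
```

```bash
python3 jog.py '[{"aperture":40}, {"aperture":40}, {"aperture":30}, {"aperture":20}, {"aperture":20}, {"aperture":15}, {"aperture":10}, {"aperture":10}]'
```

```text
clock: 18.15
ee_pos: [443.6, 144.5, 66.1]
tcp_rot: [0.239, 3.132, 0.004]
contact_force: [1.2, 8.0, 2.4]
width: 25.1
gripper_force: 30.0
```

In the tool's units: -25 mm / 800 = -0.0313, -20 mm / 800 = -0.025.

```bash
python3 jog.py '[{"aperture":10, "d":[0, 0.0013, -0.005]}, {"aperture":10, "d":[0.0013, 0, -0.0075]}, {"aperture":10, "d":[0.0025, 0, -0.01]}, {"aperture":10, "d":[0.0063, 0, -0.015]}, {"aperture":10, "d":[0.0075, 0, -0.0188]}, {"aperture":10, "d":[0.0075, 0, -0.025]}, {"aperture":10, "d":[0.0063, 0, -0.0313]}, {"aperture":10, "d":[0, 0, -0.0313]}, {"aperture":10, "d":[0, 0, -0.0313]}, {"aperture":10}, {"aperture":10}]'; python3 - <<'E'
from ov import *
from bench import r, grab_frame
I=grab_frame("scene")["frame"]; cv2.imwrite("pics/scene5.png",I)
c=np.array([(650.95,-133.03),(642.47,-260.34),(459.23,-247.09),(470.04,-119.07),(461.99,-134.64),(644.68,-142.08),(638.36,-257.91),(462.57,-246.26)])
print(c[:4].mean(0),c[4:].mean(0))
go([552,-193,140])
E
```

```text
clock: 19.07
ee_pos: [420.4, 147.7, 207.9]
tcp_rot: [0.238, 3.127, 0.001]
contact_force: [0.3, 0.9, -0.3]
width: 25.4
gripper_force: 30.0
[ 555.67 -189.88] [ 551.9  -195.22]
TCP [419.23 147.63 206.28] yerr -1.1344729167982548e-05 move [-182.68 -316.62   66.57] F [ 0.04 -0.18 -0.92] t 19.1167
```

In the tool's units: -35 mm / 800 = -0.0438, -32 mm / 800 = -0.04.

```bash
python3 jog.py '[{"aperture":10, "d":[0, -0.035, 0]}, {"aperture":10, "d":[0, -0.0438, 0]}, {"aperture":10, "d":[-0.0188, -0.0438, 0]}, {"aperture":10, "d":[-0.025, -0.04, 0]}, {"aperture":10, "d":[-0.025, -0.04, 0]}, {"aperture":10, "d":[-0.025, -0.04, 0]}, {"aperture":10, "d":[-0.0313, -0.0375, 0]}, {"aperture":10, "d":[-0.0313, -0.0375, 0]}, {"aperture":10, "d":[-0.0313, -0.0375, 0]}, {"aperture":10, "d":[-0.025, -0.025, 0]}, {"aperture":10, "d":[-0.0163, -0.015, 0]}, {"aperture":10}]'; python3 jog.py '[{"aperture":10, "d":[0, 0, 0.0313]}, {"aperture":10, "d":[0, 0, 0.0375]}, {"aperture":10, "d":[0, 0, 0.0375]}, {"aperture":10, "d":[0, 0, 0.0375]}, {"aperture":10, "d":[0, 0, 0.0188]}, {"aperture":10}, {"aperture":10}]'; python3 -c "
from ov import *
go([552,-193,40])"
```

```text
clock: 20.12
ee_pos: [552.5, -195.2, 203.5]
tcp_rot: [-0.243, -3.13, -0.0]
contact_force: [0.3, -0.1, -0.6]
width: 24.9
gripper_force: 30.0
clock: 20.7
ee_pos: [550.5, -190.8, 74.2]
tcp_rot: [-0.237, -3.129, -0.003]
contact_force: [-0.2, 0.3, -0.8]
width: 24.9
gripper_force: 30.0
TCP [ 550.48 -190.83   74.18] yerr -0.0006929319447275815 move [-1.96 -1.97 34.17] F [-0.18  0.26 -0.79] t 20.7
```

In the tool's units: 20 mm / 800 = 0.025.

```bash
python3 jog.py '[{"aperture":10, "d":[0, 0, 0.025]}, {"aperture":10, "d":[0, 0, 0.025]}, {"aperture":10}, {"aperture":10}]'|sed -n '2p;4p'; for k in 1; do python3 jog.py '[{"aperture":10, "d":[0, 0, 0.0075]}, {"aperture":10}, {"aperture":10}]'|sed -n '2p;4p';python3 jog.py '[{"aperture":10, "d":[0, 0, 0.005]}, {"aperture":10}, {"aperture":10}]'|sed -n '2p;4p';python3 jog.py '[{"aperture":10, "d":[0, 0, 0.005]}, {"aperture":10}, {"aperture":10}]'|sed -n '2p;4p';python3 jog.py '[{"aperture":10, "d":[0, 0, 0.0038]}, {"aperture":10}, {"aperture":10}]'|sed -n '2p;4p'; done
```

```text
ee_pos: [551.9, -191.9, 36.3]
contact_force: [0.2, -0.0, -0.8]
ee_pos: [552.6, -192.5, 30.7]
contact_force: [-0.2, 0.8, -0.3]
ee_pos: [552.0, -192.2, 25.7]
contact_force: [0.1, 0.3, 0.1]
ee_pos: [551.9, -192.2, 21.5]
contact_force: [-0.5, -0.2, -1.1]
ee_pos: [553.2, -192.6, 19.9]
contact_force: [0.4, 1.4, 6.0]
```

```bash
for k in 1; do python3 jog.py '[{"aperture":10, "d":[0, 0, 0.0038]}, {"aperture":10}, {"aperture":10}]'|sed -n '2p;4,5p';python3 jog.py '[{"aperture":10, "d":[0, 0, 0.0038]}, {"aperture":10}, {"aperture":10}]'|sed -n '2p;4,5p';python3 jog.py '[{"aperture":10, "d":[0, 0, 0.0038]}, {"aperture":10}, {"aperture":10}]'|sed -n '2p;4,5p';python3 jog.py '[{"aperture":10, "d":[0, 0, 0.0038]}, {"aperture":10}, {"aperture":10}]'|sed -n '2p;4,5p'; done
```

```text
ee_pos: [554.7, -193.0, 17.9]
contact_force: [3.6, 2.5, 9.0]
width: 25.4
ee_pos: [556.0, -193.3, 15.7]
contact_force: [5.3, 2.5, 11.3]
width: 25.1
ee_pos: [556.8, -193.9, 13.2]
contact_force: [6.7, 1.3, 11.9]
width: 24.5
ee_pos: [556.8, -194.4, 10.2]
contact_force: [6.7, -0.0, 10.9]
width: 25.2
```

In the tool's units: 2 mm / 800 = 0.0025.

```bash
for k in 1; do python3 jog.py '[{"aperture":10, "d":[0, 0, 0.0025]}, {"aperture":10}, {"aperture":10}]'|sed -n '2p;4,5p';python3 jog.py '[{"aperture":10, "d":[0, 0, 0.0025]}, {"aperture":10}, {"aperture":10}]'|sed -n '2p;4,5p';python3 jog.py '[{"aperture":10, "d":[0, 0, 0.0013]}, {"aperture":10}, {"aperture":10}]'|sed -n '2p;4,5p'; done; python3 - <<'E'
from ov import *
from bench import r, grab_frame
a=grab_frame("scene")["frame"][270:390,310:450]
cv2.imwrite("pics/s6.png",cv2.resize(a,None,fx=5.6,fy=5,interpolation=cv2.INTER_CUBIC))
E
```

```text
ee_pos: [556.7, -194.4, 8.1]
contact_force: [7.1, -0.8, 9.5]
width: 25.0
ee_pos: [556.3, -194.4, 5.9]
contact_force: [5.5, -0.8, 8.8]
width: 24.8
ee_pos: [556.2, -194.4, 4.8]
contact_force: [5.3, -2.0, 9.7]
width: 24.7
```

In the tool's units: 0.8 mm / 800 = 0.001.

```bash
python3 jog.py '[{"aperture":10, "d":[0, 0, 0.001]}, {"aperture":10}, {"aperture":10}]'|sed -n '2p;4,5p';python3 jog.py '[{"aperture":10, "d":[0, 0, 0.001]}, {"aperture":10}, {"aperture":10}]'|sed -n '2p;4,5p'; python3 jog.py '[{"aperture":10, "d":[0, 0, 0.001]}, {"aperture":10}, {"aperture":10}]'|sed -n '2p;4,5p'
```

```text
ee_pos: [556.0, -194.3, 3.8]
contact_force: [4.6, -1.6, 8.7]
width: 24.8
ee_pos: [556.1, -194.3, 3.5]
contact_force: [3.0, -0.1, 12.2]
width: 25.0
ee_pos: [556.1, -194.3, 3.4]
contact_force: [1.0, 0.7, 18.8]
width: 25.1
```

In the tool's units: -0.5 mm / 800 = -0.0006.

```bash
python3 jog.py '[{"aperture":24.5, "d":[0, 0, -0.0006]}, {"aperture":25}, {"aperture":25.3}, {"aperture":25.6}, {"aperture":26}, {"aperture":26.5}, {"aperture":27}, {"aperture":28}, {"aperture":29}, {"aperture":31}, {"aperture":34}, {"aperture":38}]'; python3 jog.py '[{"aperture":44}, {"aperture":50}, {"aperture":54}, {"aperture":54}, {"aperture":54, "d":[0, 0, -0.0063]}, {"aperture":54, "d":[0, 0, -0.0188]}, {"aperture":54, "d":[0, 0, -0.0375]}, {"aperture":54, "d":[0, 0, -0.0438]}, {"aperture":54, "d":[0, 0, -0.05]}, {"aperture":54, "d":[0.0375, 0, -0.025]}, {"aperture":54, "d":[0.05, 0, 0]}, {"aperture":54, "d":[0.05, 0, 0]}]';python3 jog.py '[{"aperture":54, "d":[0.05, 0, 0]}, {"aperture":54, "d":[0.05, 0, 0]}, {"aperture":54, "d":[0, 0.05, -0.0125]}, {"aperture":54, "d":[0, 0.05, 0]}, {"aperture":54}, {"aperture":54}]'; python3 - <<'E'
from ov import *
from bench import r, grab_frame
a,b=[grab_frame(n)["frame"] for n in("scene","top")]
a=cv2.resize(a[270:390,310:445],None,fx=3.2,fy=4.4,interpolation=cv2.INTER_CUBIC);b=cv2.resize(b[180:288,395:470],None,fx=4.8,fy=4.8,interpolation=cv2.INTER_CUBIC)
h=max(len(a),len(b)); I=np.hstack([cv2.copyMakeBorder(k,0,h-len(k),0,0,0) for k in(a,b)]); cv2.imwrite("pics/fin.png",I); print(I.shape)
E
```

```text
clock: 25.58
ee_pos: [555.5, -196.6, 3.5]
tcp_rot: [0.238, 3.125, -0.01]
contact_force: [-1.4, -8.8, 13.8]
width: 37.5
gripper_force: 7.0
clock: 26.58
ee_pos: [443.4, -175.9, 146.5]
tcp_rot: [0.236, 3.129, -0.003]
contact_force: [-0.8, -0.6, 0.1]
width: 54.0
gripper_force: 0.0
clock: 27.08
ee_pos: [376.3, -83.0, 155.0]
tcp_rot: [0.232, 3.132, -0.0]
contact_force: [0.4, 0.3, -0.0]
width: 54.1
gripper_force: 0.0
(528, 792, 3)
```

View pics/fin.png

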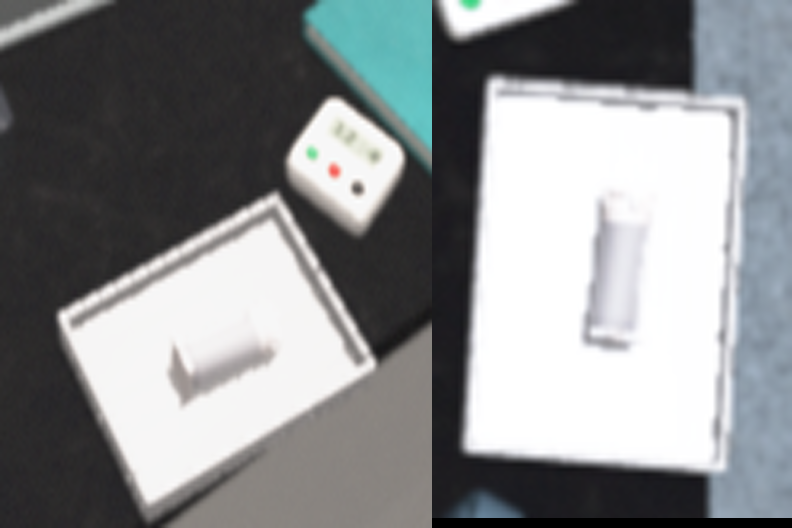

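The vial lies flat in the middle of the tray, at (225,350) in the scene crop and (618,270) in the top crop. The timer has not moved and the gripper is clear.

```bash
python3 -c "
from bench import r, grab_frame
print(r.job_done())"
```

```text
the job is handed in; nothing more can be done
None
```

The job is handed in: the plunger was driven home, the jaw was released all the way back, and the vial lies flat in the tray, with the bottles and timer left alone (about 27 s on the robot's clock).

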